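Empty the nut tumbler and close it again

TASK

The flange nuts in the tip-out tumbler are clean: unscrew the barrel's cap and take it off, then swing the barrel over by its lever until it stays tipped by itself and all four nuts have dropped into the steel tray. Swing the barrel back upright and screw the cap home on its thread, hand-tight and sitting flat. Leave the other things on the counter where they are.

Things in the scene. Friction and masses are not known exactly. Their poses are not given: they have to be found in the camera images.
- tumbler: grey frame fixed to the counter, base plate 170 x 150 x 12 mm. Origin on the counter below the trunnion axis; x runs along the trunnions (lever on the -x side), z up. The barrel tips towards -y, where the tray is. The plate covers y = -45 to +105 mm; two uprights (outer faces x = +-66 mm, 36 mm wide in y) reach z = 140 mm
- barrel (a joint): tip angle (rad) of the orange eight-sided barrel, 92 mm across flats, about 2.3 kg, about the tumbler's +x axis through the trunnions: 0 upright on its stop, 2.44 tipped on the other stop, mouth down over the tray. It rests by itself on either stop; balance point about 1.05. Damped: let go past the balance it needs about a second to fall over; moving it takes up to about 8 N at the hand grip
- trunnion (a point): middle of the trunnion axis, about which the barrel tips, 125 mm above the counter. The barrel's centre line is 35 mm behind it (+y of the tumbler) when upright
- handle (a point): middle of the black hand grip, 22 mm thick, 70 mm long (x = -157 to -87 mm of the tumbler), parallel to the tumbler's x axis, revolving freely on the end of the barrel's tipping lever. It moves with the barrel in the plane x = -122 mm of the tumbler on a circle of 130 mm radius about the trunnions: 70 degrees from the vertical, on the +y side when the barrel is upright, on the -y side when tipped
- mouth (a point): centre of the rim of the barrel's threaded neck, turns with the barrel, z out of the mouth; upright, 240 mm above the counter. Neck 50 mm outside, 44 mm inside, 38 mm above the flat shoulder. Thread: right-handed (counter-clockwise from above opens), three starts, 57 mm over the ridges, 21 mm rise per turn, axial play 1.3 mm; from home to free is about 0.6 turn (3.5 rad, 12 mm)
- cap: black ribbed screw cap with a yellow disc on top, 66 mm across, 32 mm high, 90 g, hollow below (59 mm bore, 27 mm deep) with three small lugs inside its lower edge that run in the thread. Origin at the centre of its lower edge, z out of its top. At the start it is home on the neck but not tight, its lower edge 11 mm above the barrel's shoulder
- cap_seat (a point): centre of the inside of the cap's top, 27 mm above the cap's origin; it meets point mouth when home. Set on the neck, the cap lands 10 to 18 mm above home with its lugs on the ridges; turned clockwise under a light push (about 4 N) it catches within a third of a turn. Over 40 N of push forces the thread. At the stop the torque rises sharply; 0.3 N m is hand-tight
- tray: open steel parts tray, 170 x 160 mm, 30 mm high, walls 3 mm, loose, 0.6 kg; stands in front of (-y side of) the tumbler. Origin at the centre of its underside
- tray_in (a point): centre of the tray's floor, 3 mm above its underside
- nut1: brass-coloured hexagonal flange nut, 18 mm across the flange, 10 mm high, 12 g; in the barrel at the start. Origin at the centre of the flange's underside
- nut2: brass-coloured hexagonal flange nut, 18 mm across the flange, 10 mm high, 12 g; in the barrel at the start. Origin at the centre of the flange's underside
- nut3: brass-coloured hexagonal flange nut, 18 mm across the flange, 10 mm high, 12 g; in the barrel at the start. Origin at the centre of the flange's underside
- nut4: brass-coloured hexagonal flange nut, 18 mm across the flange, 10 mm high, 12 g; in the barrel at the start. Origin at the centre of the flange's underside
- mat: clear black rubber mat fixed on the counter, 150 x 130 x 4 mm, a handy spot to lay the cap. Origin at the centre of its underside
- oil_bottle: bystander: red bottle, 64 mm across, 170 mm high; origin under its centre
- spare_jar: bystander: clear jar with a black lid, 68 mm across, 99 mm high; not the cap to open; origin under its centre
- carburettor: bystander: aluminium carburettor, 64 x 42 x 55 mm; origin under its centre
- wrench: bystander: steel wrench, 190 mm long, lying flat
- screwdriver: bystander: screwdriver with yellow handle, 200 mm long, lying
- plug_box: bystander: cardboard box with a red band, 100 x 60 x 45 mm; origin under its centre
Not all that is in view belongs to the job. There is more than one size of the tray; the job needs the largest.

How it is judged:
On the way, in this order (a step that is already met when the one before it is completed fails the run):
1. the cap is off the barrel, 60 mm or more away from the mouth (distance between cap_seat and mouth above 0.06 m), for 0.1 s.
2. the barrel lies tipped on its stop with nothing of the robot touching the tumbler, and all four nuts are in the tray (value of joint barrel above 2.35 rad and contact force between each of the fingers, the arm and tumbler below 0.2 N and x of nut1 in the frame of tray_in between -0.085 and 0.085 m and y of nut1 in the frame of tray_in between -0.08 and 0.08 m and z of nut1 in the frame of tray_in between -0.004 and 0.028 m and x of nut2 in the frame of tray_in between -0.085 and 0.085 m and y of nut2 in the frame of tray_in between -0.08 and 0.08 m and z of nut2 in the frame of tray_in between -0.004 and 0.028 m and x of nut3 in the frame of tray_in between -0.085 and 0.085 m and y of nut3 in the frame of tray_in between -0.08 and 0.08 m and z of nut3 in the frame of tray_in between -0.004 and 0.028 m and x of nut4 in the frame of tray_in between -0.085 and 0.085 m and y of nut4 in the frame of tray_in between -0.08 and 0.08 m and z of nut4 in the frame of tray_in between -0.004 and 0.028 m), for 0.3 s.
3. with the barrel upright again, the cap is on the thread and part of the way down (2 to 10 mm above home, square on the neck) (value of joint barrel below 0.06 rad and z of cap_seat in the frame of mouth between 0.002 and 0.01 m and horizontal distance between cap_seat and mouth below 0.003 m and angle between the z axis of cap and the z axis of mouth, either way round below 0.05 rad and angle between cap's own z axis and vertical below 0.1 rad), for 0.2 s.
At the end, for the whole second after the job is handed in: The barrel is upright (joint under 0.06 rad); the cap is screwed home: its seat within 1 mm of the rim, within 3 mm of the axis, square within 0.05 rad, and tight (thread and rim press on the cap with more than 4 N); all four nuts lie at rest in the tray, which stands level on the counter (value of joint barrel below 0.06 rad and z of cap_seat in the frame of mouth between -0.001 and 0.001 m and horizontal distance between cap_seat and mouth below 0.003 m and angle between the z axis of cap and the z axis of mouth, either way round below 0.05 rad and angle between each of cap, tray's own z axis and vertical below 0.1 rad and contact force between cap and tumbler above 4 N and x of nut1 in the frame of tray_in between -0.085 and 0.085 m and y of nut1 in the frame of tray_in between -0.08 and 0.08 m and z of nut1 in the frame of tray_in between -0.004 and 0.028 m and x of nut2 in the frame of tray_in between -0.085 and 0.085 m and y of nut2 in the frame of tray_in between -0.08 and 0.08 m and z of nut2 in the frame of tray_in between -0.004 and 0.028 m and x of nut3 in the frame of tray_in between -0.085 and 0.085 m and y of nut3 in the frame of tray_in between -0.08 and 0.08 m and z of nut3 in the frame of tray_in between -0.004 and 0.028 m and x of nut4 in the frame of tray_in between -0.085 and 0.085 m and y of nut4 in the frame of tray_in between -0.08 and 0.08 m and z of nut4 in the frame of tray_in between -0.004 and 0.028 m and height (world z) of tray below 0.01 m and linear speed of cap below 0.02 m/s and linear speed of each of nut1, nut2, nut3, nut4 below 0.03 m/s); the robot touches nothing.
It fails at once if a bystander is moved by more than 30 mm (distance of any of oil_bottle, spare_jar, carburettor, wrench, screwdriver, plug_box from where it was at the start of the episode above 0.03 m).
It also fails if it takes over 72 s, if anything falls off the work surface, if the arm or the gripper's body presses on something with over 40 N, if the wrist force passes 120 N, or if a joint passes its speed limit or range.

ROBOT

A 7-joint arm with a two-finger parallel gripper is mounted at the origin on the work surface. World frame = base frame: x ahead of the robot, y to its left, z up, the work surface at z = 0. Lengths are in m, angles in rad, forces in N, time in s.
With the tool pointing down it reaches from about 0.425 to 0.925 m from the base axis. Payload 6.8 kg.
Tool frame: the origin (TCP) lies at the very end of the fingers, on their centre line; the grasp point (between the pads) lies 19 mm behind it; z points along the fingers, x is the direction in which the jaws open and shut, and the axes are right-handed (so a half turn about z gives the same grasp; the last joint's range is limited). The gripper opens to 85 mm and grips with 20 to 120 N. Pads are 22 mm wide; open, the fingers measure 114 mm over their backs; the gripper's body (76 mm by 85 mm) begins 54 mm behind the grasp point. The pads swing forward as they close: fully open they stand 13 mm farther back than shut.
Start: joints at [-1.398, 0.477, 0.022, 1.555, -0.011, 1.109, -0.083], TCP at [0.187, 0.649, 0.231] pointing down, gripper open.
Joint ranges: [-2.96, 2.96], [-0.34, 2.1], [-1.41, 1.46], [0.24, 2.44], [-1.37, 4.51], [0.17, 1.92], [-2.96, 2.96]. Speed limits (rad/s): [2.39, 2.39, 3.14, 3.14, 3.14, 3.14, 3.14].

INTERFACE

Orientations are given as a unit quaternion [w, x, y, z].
In Python, from station import bot gives the robot as it stands.
- The arm moves only by the shell command python3 -m creep 'ROWS' [FORCE]. ROWS is JSON, a list that holds one entry, the list of rows, each a list of 7 numbers: the shift along the tool's x, y, z in cm, then the turn, a rotation vector about the tool's x, y, z in rad, then the opening, from 0 (shut) to 1 (fully open). In form: [[[dx, dy, dz, wx, wy, wz, claw], ...]]. A call has 1 to 10 rows; each row is the pose to reach, as a shift and turn from the pose commanded when the call began, along the tool's axes at that moment; what a row does not reach only later rows make up. A row lasts 1/8 s, in which the tool goes at most 62.5 mm and 10.7 degrees, less where a joint would pass 70% of its speed; a pose out of reach is approached as far as the arm can. A call with a gripper value outside its range is refused whole. The fingers move at their own pace and stop on an object; FORCE is the grip in N (left out, the last holds). Time passes only in rows, so rows that repeat a pose let the fingers close. It gives the time, the measured TCP pose, the force and the opening at its end, in the units of the state.
- bot.get_obs(): the state, without advancing time (a new reading comes with each control period).
- bot.read_camera(name): name is "side" or "top" or "wrist"; returns (picture, depth): 400x640x3 uint8, blue, green, red; 400x640 float32, m along the optical axis (not along the pixel's ray), 0 where there is no reading.
- bot.calibration(name): a dict with "mtx" (3x3 intrinsics, pixels), "rvec" (rotation vector, rad) and "tvec" (3), from world to camera coordinates, as OpenCV has them. Camera axes: x right, y down, z forward; pixel columns grow to the right and rows downward; lengths in m; the calibration is good to about 2 mm. The wrist camera is an equidistant fisheye: a pixel r from the principal point sees the ray r / f radians off the axis. A picture is of the moment at which its call begins: read the wrist's pose just before it. calibration takes no time and is no camera call; for the wrist camera it gives the pose at the moment of the call.
- bot.hand_in(): hands the job in, once; it reports no verdict.
Trained networks look in the newest picture that a camera, given by its name, has taken for a name from the list of things; names that differ only in an ending like _2 or _b are one class to them, and where a whole thing is asked for, a point or a joint stands for the part that bears it (a point fixed in the world has none). Each returns a list of dicts, best first, with "p" (0 to 1); they miss things now and then, are a little off and sometimes report something else, mostly with a low value. They report only what shows in the picture. A call takes as long as a camera call. They do not tell look-alikes from the thing itself.
- bot.find_in(camera, label): "xy" ([column, row] in pixels, amid what is visible of it).
- bot.silhouettes(camera, label): "mask" (400x640 bool, what is visible of it) and "xy" ([column, row] in pixels, amid what is visible of it).
The state is a dict: "t": time; "q": joint angles; "joint_vel": joint speeds; "joint_torque": joint torques, N m; "eef_pos": TCP position; "tool_rot": TCP orientation; "contact_force": force on the tool from outside, world axes, zero at the start; "torque": the same for the moment, N m; "gripper_width": opening from 0.0 (shut) to 1.0 (fully open).
Only numpy, scipy, OpenCV 4.12 (cv2) and the standard library are available. Lean on these libraries where they do the work, as an engineer would, in place of code of your own. Each camera call takes 0.05 s, during which the arm holds its last target.

## Working session

There is one attempt and no reset: what is moved stays moved. The work goes in short steps, Python scripts to look and compute and a shell command to move; the robot and the scene stay as the last step left them, time stands still between calls to the robot, and variables do not carry over. Pictures are saved under pics/ and viewed, and the job is handed in when it is done.

```bash
ls; mkdir -p pics
cat > h.py <<'E'
import numpy as np, cv2
from scipy.spatial.transform import Rotation as R
from station import bot
def cal(n):
    c=bot.calibration(n); K=np.array(c['mtx'],float); Rm=cv2.Rodrigues(np.array(c['rvec'],float))[0]; t=np.array(c['tvec'],float).ravel()
    return K,Rm,t
def w2p(n,P):
    K,Rm,t=cal(n); p=np.atleast_2d(P)@Rm.T+t
    q=p@K.T; return q[:,:2]/q[:,2:]
def p2w(n,uv,d):
    K,Rm,t=cal(n); uv=np.atleast_2d(uv); d=np.atleast_1d(d)
    c=np.c_[(uv[:,0]-K[0,2])/K[0,0]*d,(uv[:,1]-K[1,2])/K[1,1]*d,d]
    return (c-t)@Rm
def p2z(n,uv,z):
    K,Rm,t=cal(n); C=-Rm.T@t; r=Rm.T@np.linalg.inv(K)@np.array([uv[0],uv[1],1.])
    return C+r*(z-C[2])/r[2]
def tool(o=None):
    o=o or bot.get_obs(); q=np.array(o['tool_rot']); return np.array(o['eef_pos']),R.from_quat(q[[1,2,3,0]])
E
python3 - <<'E'
from h import *
o=bot.get_obs(); print(o)
for n in ['side','top','wrist']:
    im,d=bot.read_camera(n); cv2.imwrite(f'pics/a_{n}.png',im); np.save(f'pics/a_{n}.npy',d); K,Rm,t=cal(n); print(n,K.round(1).tolist(),(-Rm.T@t).round(3),Rm[2].round(3))
for l in ['tumbler','barrel','handle','mouth','cap','tray','mat','oil_bottle','spare_jar','carburettor','wrench','screwdriver','plug_box']:
    for n in ['side','top']:
        print(l,n,[(np.round(x['xy']).tolist(),round(x['p'],2)) for x in bot.find_in(n,l)])
E
```

```text
pics
{'t': 0.0, 'q': array([-1.39810008,  0.47781835,  0.02234752,  1.55643939, -0.01147894,
        1.10927146, -0.08306974]), 'joint_vel': array([-2.57240554e-03,  9.91921087e-05, -4.87388408e-04, -2.20480005e-03,
       -1.65040031e-03,  4.68837603e-04, -1.46564566e-03]), 'joint_torque': array([-8.35393839e-04, -5.96449256e+01,  1.60739467e+00, -2.81203526e+01,
        1.24043811e-02,  9.42724786e-03,  9.69626683e-06]), 'eef_pos': array([0.18692025, 0.64800199, 0.23031872]), 'tool_rot': array([ 6.04255774e-04,  7.99083043e-01,  6.01219987e-01, -6.72517872e-04]), 'contact_force': array([0.26683962, 0.28581997, 0.51985406]), 'torque': array([0.05372858, 0.00519108, 0.00201239]), 'gripper_width': 0.9986269096021966}
side [[466.3, 0.0, 315.4], [0.0, 466.3, 198.6], [0.0, 0.0, 1.0]] [-0.05  -0.721  1.288] [ 0.424  0.496 -0.758]
top [[518.8, 0.0, 322.6], [0.0, 518.8, 190.1], [0.0, 0.0, 1.0]] [0.367 0.039 1.558] [ 0.163 -0.002 -0.987]
wrist [[309.7, 0.0, 323.8], [0.0, 309.7, 201.7], [0.0, 0.0, 1.0]] [0.123 0.668 0.374] [ 0.254 -0.073 -0.964]
tumbler side [([324.0, 229.0], 0.8), ([403.0, 3
[... 674 characters left out ...]
21.0], 0.98)]
oil_bottle side [([424.0, 290.0], 0.81), ([318.0, 214.0], 0.69), ([248.0, 187.0], 0.53)]
oil_bottle top [([339.0, 215.0], 0.69), ([226.0, 223.0], 0.34)]
spare_jar side [([403.0, 310.0], 0.86), ([325.0, 194.0], 0.38)]
spare_jar top [([473.0, 218.0], 0.87), ([396.0, 193.0], 0.41), ([218.0, 172.0], 0.3)]
carburettor side [([276.0, 162.0], 0.63)]
carburettor top [([218.0, 169.0], 0.7)]
wrench side [([365.0, 357.0], 0.89)]
wrench top [([470.0, 272.0], 0.95), ([397.0, 196.0], 0.5)]
screwdriver side [([196.0, 176.0], 0.5)]
screwdriver top [([161.0, 260.0], 0.54)]
plug_box side [([237.0, 228.0], 0.89), ([368.0, 262.0], 0.54)]
plug_box top [([272.0, 279.0], 0.7), ([342.0, 214.0], 0.19)]
```

View pics/a_side.png

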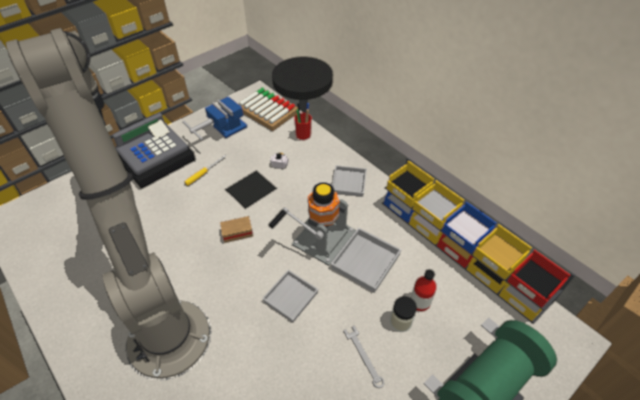

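View pics/a_top.png

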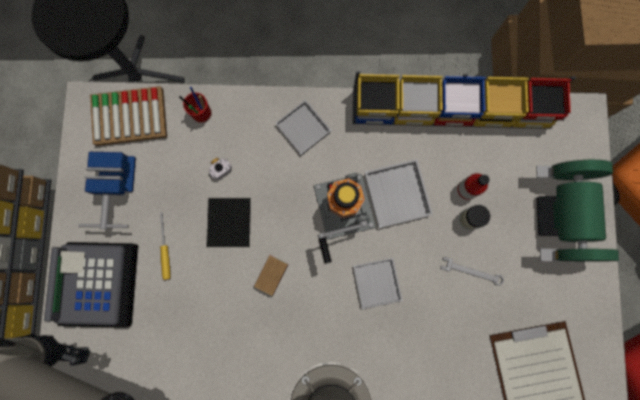

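View pics/a_wrist.png

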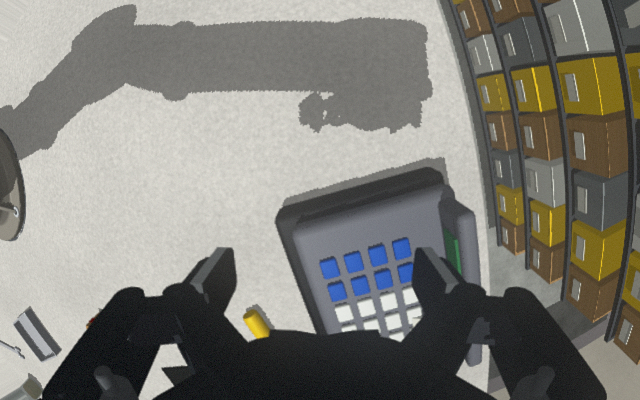

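Run:
```python
from h import *
a=cv2.imread('pics/a_top.png')[130:330,230:500]; cv2.imwrite('pics/b_top.png',cv2.resize(a,None,fx=2.9,fy=2.9,interpolation=cv2.INTER_CUBIC))
a=cv2.imread('pics/a_side.png')[150:330,210:430]; cv2.imwrite('pics/b_side.png',cv2.resize(a,None,fx=3.3,fy=3.3,interpolation=cv2.INTER_CUBIC))
def tri(pts):
    A=[];b=[]
    for n,uv in pts:
        K,Rm,t=cal(n);C=-Rm.T@t;r=Rm.T@np.linalg.inv(K)@np.array([*uv,1.]);r/=np.linalg.norm(r)
        M=np.eye(3)-np.outer(r,r);A.append(M);b.append(M@C)
    A=np.vstack(A);b=np.hstack(b);x=np.linalg.lstsq(A,b,rcond=None)[0];return x,np.linalg.norm(A@x-b)
pts=[]
for n in ['side','top']:
    im=cv2.imread(f'pics/a_{n}.png').astype(int);d=np.load(f'pics/a_{n}.npy')
    m=(im[...,2]>130)&(im[...,1]>110)&(im[...,0]<110)
    k,l,s,c=cv2.connectedComponentsWithStats(m.astype(np.uint8))
    ref=(323,191) if n=='side' else (346,195)
    i=1+np.argmin(np.linalg.norm(c[1:]-ref,axis=1)+1000*(s[1:,4]<15));print(n,c[i],s[i])
    v,u=np.where(l==i); print(p2w(n,np.c_[u,v],d[v,u]).mean(0), p2z(n,c[i],.245)); pts.append((n,c[i]))
print('cap top',tri(pts))
# point cloud top
d=np.load('pics/a_top.npy');v,u=np.mgrid[150:290,300:440];P=p2w('top',np.c_[u.ravel(),v.ravel()],d[v,u].ravel())
np.set_printoptions(linewidth=220,precision=0,suppress=True)
Z=(P[:,2].reshape(140,140)*1000)
print(Z[::4,::4])
```

```text
side [323. 189.] [316 184  15  11 133]
[ 0.56622859 -0.03471304  0.25979052] [ 0.57518191 -0.02494481  0.245     ]
top [346.3492823  193.80382775] [339 186  16  17 209]
[ 0.57470807 -0.02411427  0.25180596] [ 0.57578873 -0.02442376  0.245     ]
cap top (array([ 0.57582537, -0.02440322,  0.24411516]), np.float64(0.00017021369890820188))
[[-2. 24. -5. ... -2.  6.  2.]
 [12. -2.  4. ... -1.  1. -4.]
 [-2.  7. -2. ... -3.  3.  1.]
 ...
 [ 3. -3. -0. ...  2.  0.  2.]
 [-4. -7. -6. ... -1.  2. -4.]
 [ 2.  4. -2. ... -3.  3. -0.]]
```

View pics/b_top.png

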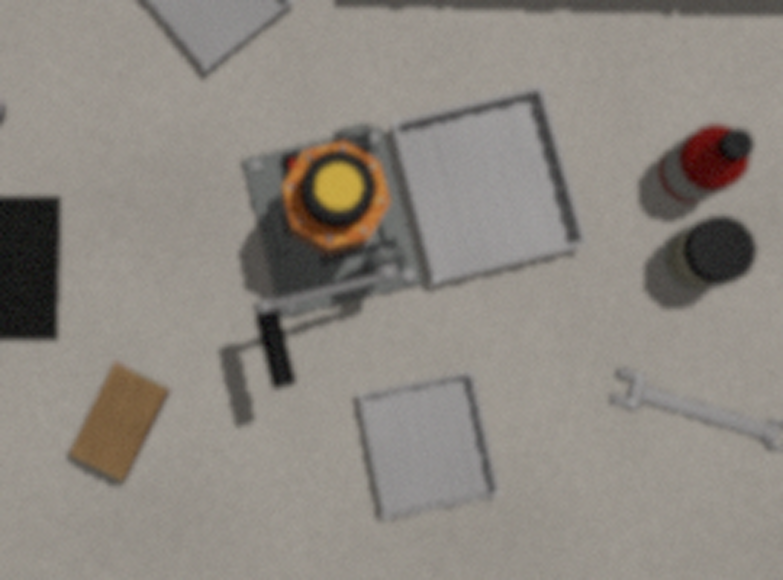

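View pics/b_side.png

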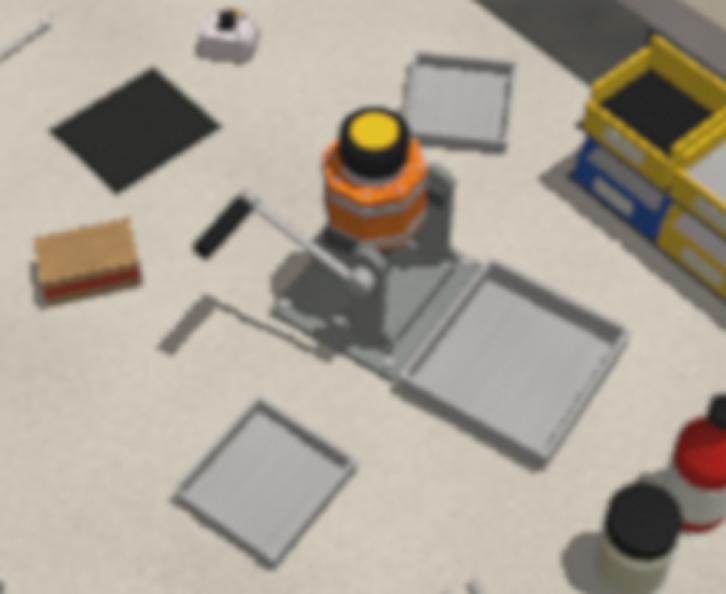

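```bash
cat >> h.py <<'E'
def tri(pts):
    A=[];b=[]
    for n,uv in pts:
        K,Rm,t=cal(n);C=-Rm.T@t;r=Rm.T@np.linalg.inv(K)@np.array([*uv,1.]);r/=np.linalg.norm(r)
        M=np.eye(3)-np.outer(r,r);A.append(M);b.append(M@C)
    A=np.vstack(A);b=np.hstack(b);x=np.linalg.lstsq(A,b,rcond=None)[0];return x,np.linalg.norm(A@x-b)
E
python3 - <<'E'
from h import *
from scipy.optimize import least_squares
T=lambda x,y:(230+x/2.9,130+y/2.9)
S=lambda x,y:(210+x/3.3,150+y/3.3)
h1=tri([('top',T(268,313)),('side',S(245,198))]);h2=tri([('top',T(283,384)),('side',S(203,250))])
print('handle ends',h1,h2, np.linalg.norm(h1[0]-h2[0]))
d=h1[0]-h2[0];print('yaw handle',np.arctan2(d[1],d[0]))
hm=(h1[0]+h2[0])/2;cap=np.array([.5758,-.0244])
v=hm[:2]-cap; l=np.array([-122,87])/1000
print('yaw cap-handle',np.arctan2(v[1],v[0])-np.arctan2(l[1],l[0]),np.linalg.norm(v),np.linalg.norm(l))
# tray edges at z=.03
for p in [(397,128),(540,93),(579,243),(430,284)]: print('traycorner',p2z('top',T(*p),.03))
for p in [(245,160),(385,130),(270,313),(418,287)]: print('plate',p2z('top',T(*p),.012))
for p in [(-1,199),(59,199),(57,338)]: print('mat',p2z('top',T(*p),.004))
for n,p in dict(oil=(424,290),jar=(403,310),).items(): print(n,p2z('side',p,.06))
print('mat c',p2z('top',(228.5,222),.004))
E
```

```text
handle ends (array([0.46726949, 0.03374755, 0.17780112]), np.float64(0.0013692132662593986)) (array([0.40415943, 0.01817151, 0.1674647 ]), np.float64(0.00255279977492959)) 0.06582046388046242
yaw handle 0.24197177507138917
yaw cap-handle 0.27436851217149716 0.14886249226231815 0.14984325143295577
traycorner [ 0.67116375 -0.09562057  0.03      ]
traycorner [ 0.71159948 -0.24403316  0.03      ]
traycorner [ 0.55554464 -0.28270848  0.03      ]
traycorner [ 0.51018076 -0.13044379  0.03      ]
plate [0.63715838 0.06110437 0.012     ]
plate [ 0.67233251 -0.08465479  0.012     ]
plate [0.47845089 0.0316236  0.012     ]
plate [ 0.50850533 -0.12009597  0.012     ]
mat [0.59150326 0.31671817 0.004     ]
mat [0.59290135 0.25419924 0.004     ]
mat [0.44858245 0.24985853 0.004     ]
oil [ 0.64527268 -0.4004106   0.06      ]
jar [ 0.5497596  -0.40348274  0.06      ]
mat c [0.52053429 0.31657911 0.004     ]
```

```bash
cat >> h.py <<'E'
def down(psi): # tool pointing down with tool x at world yaw psi
    c,s=np.cos(psi),np.sin(psi); return R.from_matrix(np.array([[c,s,0],[s,-c,0],[0,0,-1.]]))
def go(pos,psi=None,Rt=None):
    p,r=tool()
    Rt=Rt if Rt is not None else (down(psi) if psi is not None else r)
    sh=r.inv().apply(np.array(pos)-p)*100; w=(r.inv()*Rt).as_rotvec()
    print('shift cm',sh.round(2),'turn',w.round(3))
def st():
    o=bot.get_obs(); p,r=tool(o); x=r.apply([1,0,0]);z=r.apply([0,0,1])
    print('t',round(o['t'],2),'p',p.round(4),'psi',np.arctan2(x[1],x[0]).round(3),'z',z.round(3),'q',np.round(o['q'],2),'F',np.round(o['contact_force'],1),'M',np.round(o['torque'],2),'g',round(o['gripper_width'],3))
E
python3 -c "
from h import *
st(); go([.5758,-.0244,.30],-2.04); print(go([.48,.14,.30],-.3))"
```

```text
t 1.45 p [0.187  0.6486 0.2313] psi 1.29 z [-0.  0. -1.] q [-1.4   0.48  0.02  1.56 -0.01  1.11 -0.08] F [-1.3 -0.3 -1.3] M [-0.03 -0.01 -0.  ] g 0.997
shift cm [-53.89  56.    -6.87] turn [ 0.    -0.    -2.953]
shift cm [-40.75  42.24  -6.87] turn [-0.    0.    1.59]
None
```

```bash
python3 -m creep '[[[-40.8,42.2,-6.9,0,0,1.59,1],[-40.8,42.2,-6.9,0,0,1.59,1],[-40.8,42.2,-6.9,0,0,1.59,1],[-40.8,42.2,-6.9,0,0,1.59,1],[-40.8,42.2,-6.9,0,0,1.59,1],[-40.8,42.2,-6.9,0,0,1.59,1],[-40.8,42.2,-6.9,0,0,1.59,1],[-40.8,42.2,-6.9,0,0,1.59,1],[-40.8,42.2,-6.9,0,0,1.59,1],[-40.8,42.2,-6.9,0,0,1.59,1]]]' 40; python3 -c "
from h import *
st(); go([.5758,-.0244,.30],-2.04)"
```

```text
t: 2.7
eef_pos: [0.481, 0.1359, 0.3012]
tool_rot: [-0.0, 0.988, -0.152, 0.001]
contact_force: [0.3, 0.2, -0.5]
gripper_width: 1.002
t 2.7 p [0.481  0.1359 0.3012] psi -0.306 z [ 0.002  0.    -1.   ] q [-0.92  0.12  0.57  1.91 -0.07  1.13 -0.62] F [ 0.3  0.2 -0.5] M [0.06 0.01 0.03] g 1.002
shift cm [13.87 12.43  0.13] turn [-0.002 -0.     1.734]
```

```bash
python3 -m creep '[[[13.9,12.4,0.1,0,0,1.73,1],[13.9,12.4,0.1,0,0,1.73,1],[13.9,12.4,0.1,0,0,1.73,1],[13.9,12.4,0.1,0,0,1.73,1],[13.9,12.4,0.1,0,0,1.73,1],[13.9,12.4,0.1,0,0,1.73,1],[13.9,12.4,0.1,0,0,1.73,1],[13.9,12.4,0.1,0,0,1.73,1],[13.9,12.4,0.1,0,0,1.73,1],[13.9,12.4,0.1,0,0,1.73,1]]]'
python3 - <<'E'
from h import *
st(); go([.5758,-.0244,.21],-2.04)
im,d=bot.read_camera('wrist'); cv2.imwrite('pics/c_wrist.png',im)
print([(np.round(x['xy']).tolist(),round(x['p'],2)) for x in bot.find_in('wrist','cap')])
K,Rm,t=cal('wrist')
def fish(P):
    c=Rm@np.array(P)+t; th=np.arctan2(np.hypot(c[0],c[1]),c[2]); ph=np.arctan2(c[1],c[0]); return K[0,2]+K[0,0]*th*np.cos(ph),K[1,2]+K[1,1]*th*np.sin(ph)
print('cap top px',fish([.5758,-.0244,.245]))
print('handle px',fish([.4361,.0297,.1695]),fish([.47,.0383,.1695]),fish([.402,.021,.1695]))
E
```

```text
t: 3.95
eef_pos: [0.5756, -0.0197, 0.2993]
tool_rot: [-0.0, -0.528, 0.85, -0.0]
contact_force: [0.4, -0.4, 0.5]
gripper_width: 1.0
t 3.95 p [ 0.5756 -0.0197  0.2993] psi -2.03 z [-0. -0. -1.] q [-0.85  0.38  1.03  1.76 -0.35  1.2  -1.75] F [ 0.4 -0.4  0.5] M [-0.01 -0.05  0.  ] g 1.0
shift cm [ 0.41 -0.22  8.93] turn [-0.   -0.    0.01]
[([330.0, 215.0], 0.69)]
cap top px (np.float64(331.5835738939847), np.float64(216.60494308680094))
handle px (np.float64(340.7049484526512), np.float64(324.3758635307694)) (np.float64(319.7778912696058), np.float64(304.8517407142409)) (np.float64(360.0404952065261), np.float64(341.8330179091963))
```

View pics/c_wrist.png

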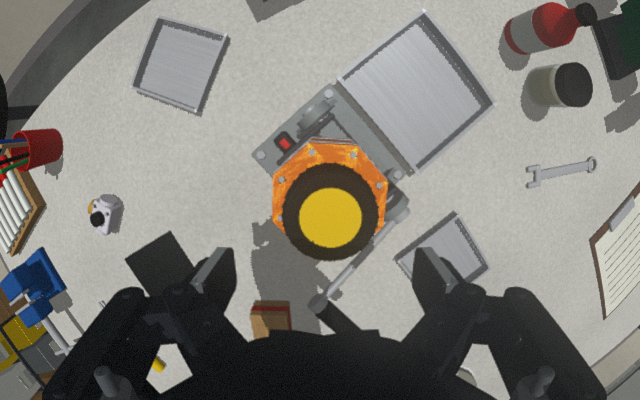

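```bash
python3 -m creep '[[[0.4,-0.2,3,0,0,0,1],[0.4,-0.2,6.5,0,0,0,1],[0.4,-0.2,9.3,0,0,0,1],[0.4,-0.2,9.3,0,0,0,1],[0.4,-0.2,9.3,0,0,0,0.7],[0.4,-0.2,9.3,0,0,0,0.6],[0.4,-0.2,9.3,0,0,0,0.6],[0.4,-0.2,9.3,0,0,0,0.6]]]' 40; python3 -c "
from h import *
st(); im,d=bot.read_camera('side'); cv2.imwrite('pics/d_side.png',cv2.resize(im[150:280,240:400],None,fx=4,fy=4))"
```

```text
t: 5.05
eef_pos: [0.5768, -0.0247, 0.208]
tool_rot: [0.001, -0.528, 0.849, -0.001]
contact_force: [-0.9, -0.3, 7.2]
gripper_width: 0.765
t 5.05 p [ 0.5768 -0.0247  0.208 ] psi -2.03 z [ 0.003  0.    -1.   ] q [-0.76  0.48  0.94  1.86 -0.45  1.03 -1.66] F [-0.9 -0.3  7.2] M [-0.05  0.28  0.01] g 0.765
```

View pics/d_side.png

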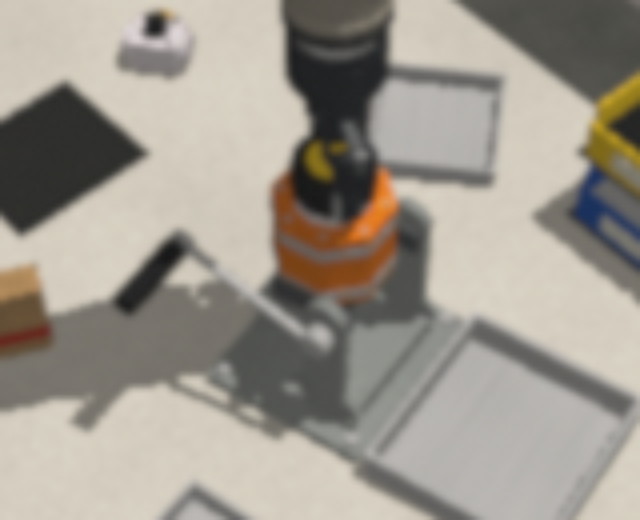

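```bash
python3 -m creep '[[[0,0,-0.10,0,0,-0.18,0.6],[0,0,-0.16,0,0,-0.36,0.6],[0,0,-0.22,0,0,-0.54,0.6],[0,0,-0.28,0,0,-0.72,0.6],[0,0,-0.34,0,0,-0.9,0.6],[0,0,-0.40,0,0,-1.08,0.6],[0,0,-0.46,0,0,-1.26,0.6],[0,0,-0.52,0,0,-1.44,0.6],[0,0,-0.58,0,0,-1.62,0.6],[0,0,-0.64,0,0,-1.8,0.6]]]' 40; python3 -c "
from h import *
st()"
```

```text
t: 6.35
eef_pos: [0.576, -0.024, 0.2134]
tool_rot: [-0.0, 0.994, -0.112, 0.001]
contact_force: [1.0, 1.4, -0.7]
gripper_width: 0.768
t 6.35 p [ 0.576  -0.024   0.2134] psi -0.224 z [ 0.001  0.001 -1.   ] q [-0.46  0.36  0.5   1.84 -0.2   0.99 -0.1 ] F [ 1.   1.4 -0.7] M [ 0.24 -0.01 -0.03] g 0.768
```

```bash
python3 -m creep '[[[0,0,-0.06,0,0,-0.18,0.6],[0,0,-0.12,0,0,-0.36,0.6],[0,0,-0.18,0,0,-0.54,0.6],[0,0,-0.24,0,0,-0.72,0.6],[0,0,-0.30,0,0,-0.9,0.6],[0,0,-0.36,0,0,-1.08,0.6],[0,0,-0.42,0,0,-1.26,0.6],[0,0,-0.48,0,0,-1.44,0.6],[0,0,-0.54,0,0,-1.62,0.6],[0,0,-0.60,0,0,-1.8,0.6]]]' 40; python3 -c "
from h import *
st()"
```

```text
t: 7.6
eef_pos: [0.5753, -0.0244, 0.2192]
tool_rot: [-0.0, 0.705, 0.709, -0.0]
contact_force: [-1.5, 0.7, 0.5]
gripper_width: 0.767
t 7.6 p [ 0.5753 -0.0244  0.2192] psi 1.576 z [-0. -0. -1.] q [-0.17  0.33  0.13  1.82 -0.05  1.    1.56] F [-1.5  0.7  0.5] M [-0.03  0.31 -0.09] g 0.767
```

```bash
python3 -m creep '[[[0,0,-0.1,0,0,-0.18,0.6],[0,0,-0.2,0,0,-0.36,0.6],[0,0,-0.5,0,0,-0.4,0.6],[0,0,-0.8,0,0,-0.4,0.6]]]' 40; python3 -c "
from h import *
st();go([.5205,.3166,.30]);go([.5205,.3166,.21])"
```

```text
t: 8.1
eef_pos: [0.5755, -0.0245, 0.227]
tool_rot: [0.0, 0.554, 0.833, 0.0]
contact_force: [0.5, 0.5, -1.7]
gripper_width: 0.769
t 8.1 p [ 0.5755 -0.0245  0.227 ] psi 1.967 z [ 0.  0. -1.] q [-0.12  0.32  0.06  1.81 -0.02  1.02  1.92] F [ 0.5  0.5 -1.7] M [0.09 0.07 0.01] g 0.769
shift cm [33.59  8.1  -7.3 ] turn [0. 0. 0.]
shift cm [33.59  8.1   1.7 ] turn [0. 0. 0.]
```

```bash
python3 -m creep '[[[0,0,-4,0,0,0,0.6],[3,0.7,-7,0,0,0,0.6],[9,2.2,-7.3,0,0,0,0.6],[15,3.6,-6,0,0,0,0.6],[21,5,-3,0,0,0,0.6],[27,6.5,1,0,0,0,0.6],[33.6,8.1,5,0,0,0,0.6],[33.6,8.1,11,0,0,0,0.6],[33.6,8.1,17,0,0,0,0.6],[33.6,8.1,19.5,0,0,0,0.6]]]' 40; python3 -c "
from h import *
st();go([.5205,.3166,.001],1.97);im,d=bot.read_camera('wrist'); cv2.imwrite('pics/e_wrist.png',im)"
```

```text
t: 9.35
eef_pos: [0.5186, 0.3169, 0.0291]
tool_rot: [-0.0, 0.553, 0.833, -0.001]
contact_force: [0.1, -0.6, -0.4]
gripper_width: 0.769
t 9.35 p [0.5186 0.3169 0.0291] psi 1.969 z [-0.002 -0.001 -1.   ] q [-0.59  0.62 -0.09  1.85  0.08  0.67  1.25] F [ 0.1 -0.6 -0.4] M [-0.01 -0.02  0.06] g 0.769
shift cm [-0.1   0.17  2.81] turn [-0.002  0.001 -0.001]
```

View pics/e_wrist.png

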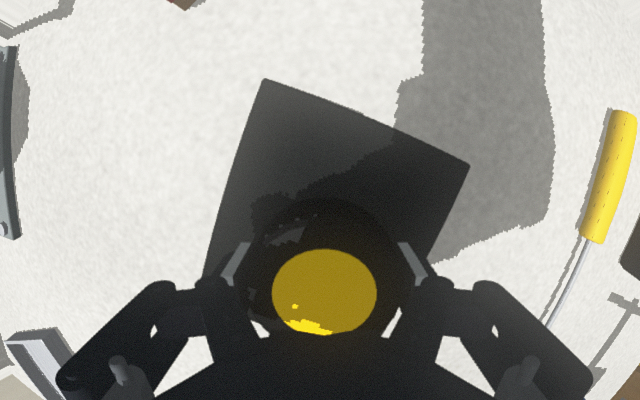

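```bash
python3 -m creep '[[[-0.1,0.1,1.8,0,0,0,0.6],[-0.1,0.1,2.5,0,0,0,0.6],[-0.1,0.1,2.7,0,0,0,0.6]]]' 40; python3 -c "
from h import *
st()"
```

```text
t: 9.78
eef_pos: [0.5219, 0.3164, 0.0057]
tool_rot: [0.0, 0.553, 0.833, 0.001]
contact_force: [0.0, 0.4, -1.4]
gripper_width: 0.767
t 9.78 p [0.5219 0.3164 0.0057] psi 1.969 z [ 0.002  0.001 -1.   ] q [-0.59  0.66 -0.08  1.86  0.09  0.63  1.25] F [ 0.   0.4 -1.4] M [-0.02 -0.01 -0.02] g 0.767
```

```bash
python3 -m creep '[[[0,0,0.2,0,0,0,0.6],[0,0,0.3,0,0,0,0.6],[0,0,0.3,0,0,0,0.6]]]' 40; python3 -c "
from h import *
st()"
```

```text
t: 10.15
eef_pos: [0.5211, 0.3163, 0.0021]
tool_rot: [0.0, 0.553, 0.833, 0.0]
contact_force: [-0.0, -0.7, -1.3]
gripper_width: 0.765
t 10.15 p [0.5211 0.3163 0.0021] psi 1.97 z [ 0.  0. -1.] q [-0.59  0.66 -0.08  1.86  0.09  0.62  1.25] F [-0.  -0.7 -1.3] M [ 0.02  0.04 -0.04] g 0.765
```

```bash
python3 -m creep '[[[0,0,0.2,0,0,0,0.6],[0,0,0.3,0,0,0,0.6],[0,0,0.3,0,0,0,0.6]]]' 40; python3 -c "
from h import *
st()"
```

```text
t: 10.52
eef_pos: [0.521, 0.3162, -0.0009]
tool_rot: [0.0, 0.553, 0.833, 0.0]
contact_force: [-1.0, -0.6, 4.4]
gripper_width: 0.762
t 10.53 p [ 0.521   0.3162 -0.0009] psi 1.97 z [ 0. -0. -1.] q [-0.59  0.67 -0.08  1.86  0.09  0.62  1.25] F [-1.  -0.6  4.4] M [-0.27  0.34 -0.07] g 0.762
```

```bash
python3 -m creep '[[[0,0,0,0,0,0,1],[0,0,0,0,0,0,1],[0,0,-1,0,0,0,1],[0,0,-5,0,0,0,1],[0,0,-11,0,0,0,1],[0,0,-17,0,0,0,1],[0,0,-23,0,0,0,1]]]' 60; python3 -c "
from h import *
st();go([.4361,.0297,.26],1.82);im,d=bot.read_camera('wrist'); cv2.imwrite('pics/f_wrist.png',im)"
```

```text
t: 11.4
eef_pos: [0.5207, 0.316, 0.2315]
tool_rot: [0.0, 0.553, 0.833, 0.0]
contact_force: [1.2, -0.4, 0.3]
gripper_width: 1.001
t 11.4 p [0.5207 0.316  0.2315] psi 1.97 z [ 0.001  0.001 -1.   ] q [-0.57  0.37 -0.1   1.71  0.04  1.06  1.29] F [ 1.2 -0.4  0.3] M [ 0.03 -0.03 -0.04] g 1.001
shift cm [-23.08 -18.92  -2.87] turn [ 0.001 -0.     0.15 ]
```

View pics/f_wrist.png

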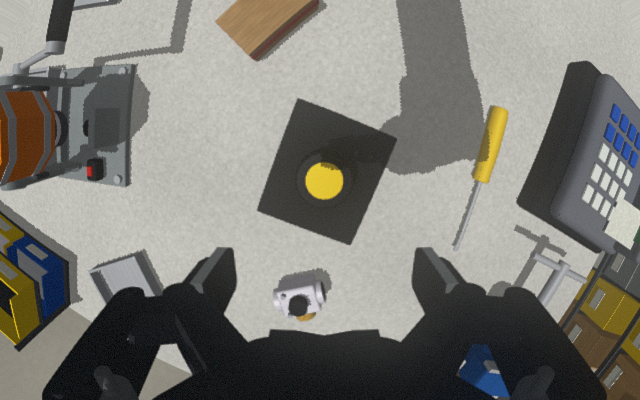

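```bash
python3 -m creep '[[[-4.7,-3.8,-2.9,0,0,0.15,1],[-9.5,-7.7,-2.9,0,0,0.15,1],[-14,-11.5,-2.9,0,0,0.15,1],[-19,-15.5,-2.9,0,0,0.15,0.8],[-23.1,-18.9,-2.9,0,0,0.15,0.8],[-23.1,-18.9,-2.9,0,0,0.15,0.8]]]' 60
python3 - <<'E'
from h import *
st();go([.4361,.0297,.1505],1.82)
im,d=bot.read_camera('wrist'); cv2.imwrite('pics/g_wrist.png',im)
print([(np.round(x['xy']).tolist(),round(x['p'],2)) for x in bot.find_in('wrist','handle')])
K,Rm,t=cal('wrist')
def fish(P):
    c=Rm@np.array(P)+t; th=np.arctan2(np.hypot(c[0],c[1]),c[2]); ph=np.arctan2(c[1],c[0]); return round(K[0,2]+K[0,0]*th*np.cos(ph)),round(K[1,2]+K[1,1]*th*np.sin(ph))
print('handle px',fish([.4361,.0297,.1695]),fish([.47,.0383,.1695]),fish([.402,.021,.1695]))
E
```

```text
t: 12.2
eef_pos: [0.4353, 0.0257, 0.2581]
tool_rot: [0.0, 0.617, 0.787, -0.0]
contact_force: [-0.0, 0.5, 1.0]
gripper_width: 0.804
t 12.2 p [0.4353 0.0257 0.2581] psi 1.813 z [ 0. -0. -1.] q [-0.27  0.05  0.07  2.07 -0.    1.03  1.61] F [-0.   0.5  1. ] M [ 0.03 -0.02  0.06] g 0.804
shift cm [ 0.37  0.17 10.76] turn [ 0.     0.001 -0.007]
[([280.0, 250.0], 0.83)]
handle px (322, 204) (323, 245) (322, 159)
```

View pics/g_wrist.png

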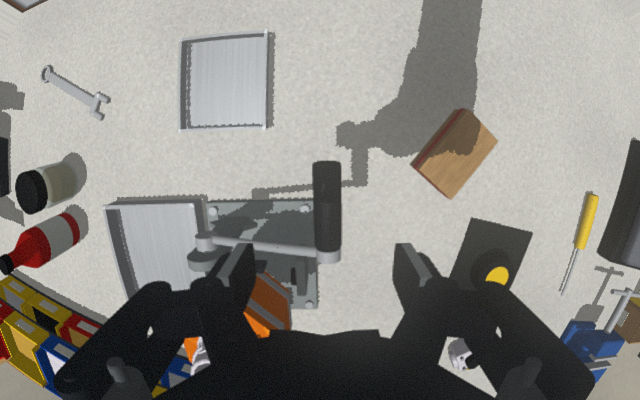

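```bash
python3 -m creep '[[[0.6,0.2,5,0,0,0,0.8],[0.6,0.2,9,0,0,0,0.7],[0.6,0.2,10.8,0,0,0,0.6],[0.6,0.2,10.8,0,0,0,0.2],[0.6,0.2,10.8,0,0,0,0.1],[0.6,0.2,10.8,0,0,0,0.1],[0.6,0.2,10.8,0,0,0,0.1],[0.6,0.2,10.8,0,0,0,0.1]]]' 60; python3 -c "
from h import *
st()"
```

```text
t: 13.3
eef_pos: [0.4381, 0.0294, 0.15]
tool_rot: [0.003, 0.615, 0.788, -0.003]
contact_force: [6.0, -25.4, -5.9]
gripper_width: 0.237
t 13.3 p [0.4381 0.0294 0.15  ] psi 1.816 z [ 0.001 -0.008 -1.   ] q [-0.27  0.2   0.06  2.18 -0.01  0.76  1.61] F [  6.  -25.4  -5.9] M [-5.21 -1.16  0.21] g 0.237
```

```bash
python3 -m creep '[[[-0.9,0,-1.5,0,0,0,0.1],[-1.7,0,-2.8,0,0,0,0.1],[-2.7,0,-4.1,0,0,0,0.1],[-3.8,0,-5.2,0,0,0,0.1],[-5.1,0,-6.2,0,0,0,0.1],[-6.4,0,-7.0,0,0,0,0.1],[-7.9,0,-7.7,0,0,0,0.1],[-9.4,0,-8.2,0,0,0,0.1],[-10.9,0,-8.5,0,0,0,0.1],[-12.5,0,-8.6,0,0,0,0.1]]]' 60; python3 -c "
from h import *
st()"
```

```text
t: 14.55
eef_pos: [0.4686, -0.0838, 0.2355]
tool_rot: [-0.0, 0.613, 0.79, 0.0]
contact_force: [6.5, 2.6, -14.9]
gripper_width: 0.239
t 14.55 p [ 0.4686 -0.0838  0.2355] psi 1.822 z [ 0.     0.001 -1.   ] q [-0.1   0.14  0.16  2.02 -0.03  0.98  1.9 ] F [  6.5   2.6 -14.9] M [ 0.49 -1.25 -0.05] g 0.239
```

```bash
python3 -m creep '[[[-1.6,0,0.1,0,0,0,0.1],[-3.2,0,0.4,0,0,0,0.1],[-4.7,0,0.9,0,0,0,0.1],[-6.1,0,1.5,0,0,0,0.1],[-7.5,0,2.4,0,0,0,0.1],[-8.7,0,3.4,0,0,0,0.1],[-9.8,0,4.5,0,0,0,0.1],[-10.7,0,5.7,0,0,0,0.1],[-11.5,0,7.0,0,0,0,0.1],[-12.0,0,8.2,0,0,0,0.1]]]' 60; python3 -c "
from h import *
st()"
```

```text
t: 15.8
eef_pos: [0.5014, -0.2048, 0.1553]
tool_rot: [0.005, 0.614, 0.789, 0.001]
contact_force: [8.6, -5.3, -1.8]
gripper_width: 0.234
t 15.8 p [ 0.5014 -0.2048  0.1553] psi 1.819 z [ 0.008 -0.005 -1.   ] q [ 0.09  0.35  0.23  1.97 -0.1   0.83  2.19] F [ 8.6 -5.3 -1.8] M [-1.16 -1.82  0.13] g 0.234
```

```bash
python3 -m creep '[[[0,0,0,0,0,0,0.5],[0,0,0,0,0,0,0.7],[0,0,-0.5,0,0,0,0.8],[0,0,-3,0,0,0,0.8],[0,0,-8,0,0,0,0.8],[0,0,-13,0,0,0,0.8],[0,0,-13,0,0,0,0.8]]]' 60
python3 - <<'E'
from h import *
st()
for n in ['wrist','top','side']:
    im,d=bot.read_camera(n); cv2.imwrite(f'pics/i_{n}.png',im); np.save(f'pics/i_{n}.npy',d)
    print(n,[(np.round(x['xy']).tolist(),round(x['p'],2)) for x in bot.find_in(n,'nut1')])
a=cv2.imread('pics/i_top.png')[130:330,230:500]; cv2.imwrite('pics/i_topz.png',cv2.resize(a,None,fx=2.9,fy=2.9,interpolation=cv2.INTER_CUBIC))
a=cv2.imread('pics/i_side.png')[150:330,210:430]; cv2.imwrite('pics/i_sidez.png',cv2.resize(a,None,fx=3.3,fy=3.3,interpolation=cv2.INTER_CUBIC))
E
```

```text
t: 16.68
eef_pos: [0.4996, -0.2021, 0.2885]
tool_rot: [0.004, 0.614, 0.79, 0.002]
contact_force: [0.2, -0.2, 0.4]
gripper_width: 0.797
t 16.68 p [ 0.4996 -0.2021  0.2885] psi 1.82 z [ 0.008 -0.002 -1.   ] q [ 0.05  0.19  0.25  1.83 -0.05  1.11  2.14] F [ 0.2 -0.2  0.4] M [-0.07  0.05 -0.01] g 0.797
wrist [([293.0, 232.0], 0.68), ([311.0, 250.0], 0.61), ([303.0, 228.0], 0.5)]
top [([372.0, 196.0], 0.36)]
side []
```

View pics/i_wrist.png

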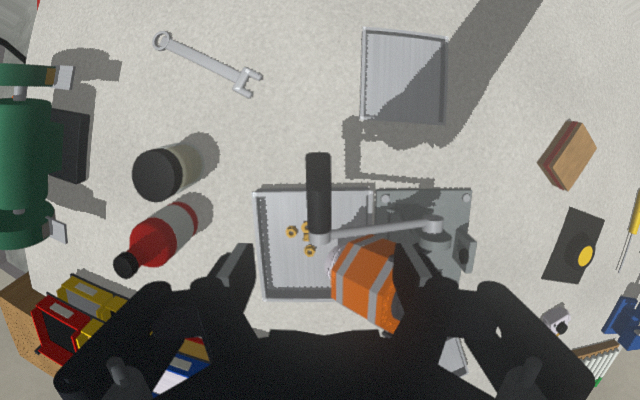

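View pics/i_sidez.png

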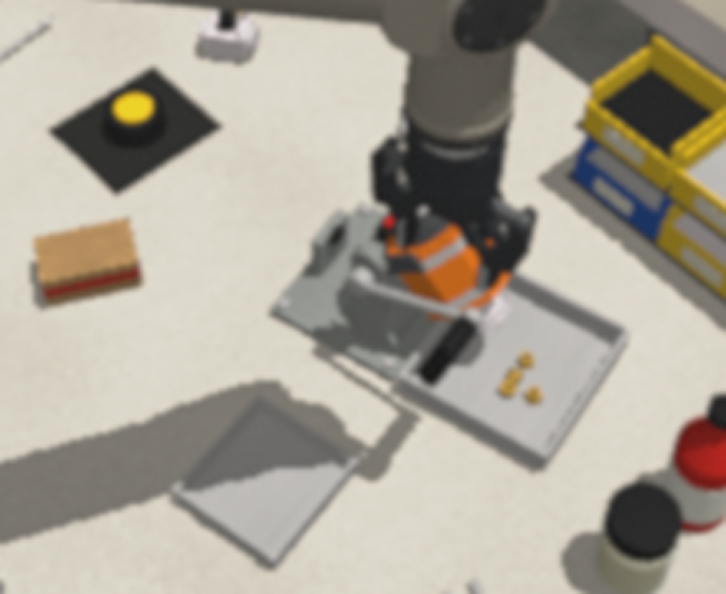

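View pics/i_topz.png

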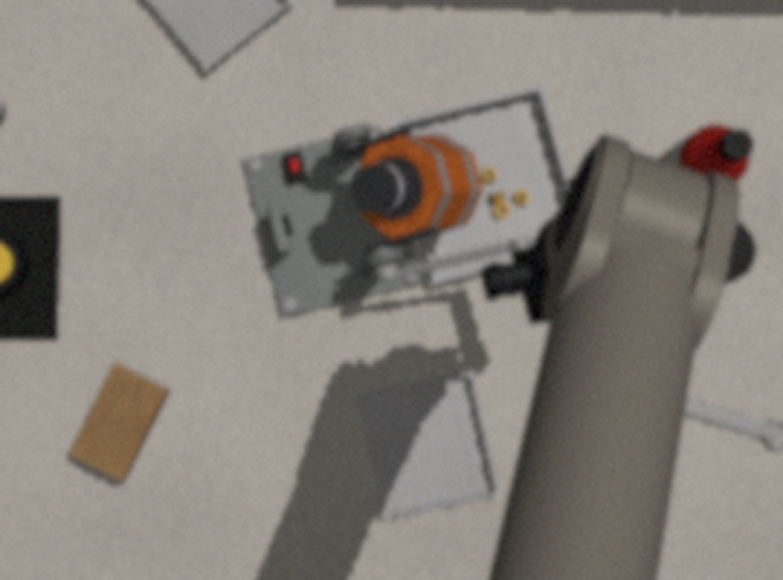

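Run:
```python
from h import *
st()
for P in [[.4965,-.2067,.1695],[.4985,-.2047,.1695]]: print(w2p('side',P), 'seen',210+447/3.3,150+352/3.3)
K,Rm,t=cal('wrist')
def fish(P):
    c=Rm@np.array(P)+t; th=np.arctan2(np.hypot(c[0],c[1]),c[2]); ph=np.arctan2(c[1],c[0]); return round(K[0,2]+K[0,0]*th*np.cos(ph)),round(K[1,2]+K[1,1]*th*np.sin(ph))
u=np.array([.969,.247,0])*.035;c=np.array([.4985,-.2055,.1695])
print(fish(c),fish(c+u),fish(c-u))
go([.4985,-.2055,.1505],1.82)
im=cv2.imread('pics/i_wrist.png')[120:320,230:480]; cv2.imwrite('pics/j.png',cv2.resize(im,None,fx=3,fy=3))
```

```text
t 16.98 p [ 0.4967 -0.201   0.2824] psi 1.82 z [-0.003  0.001 -1.   ] q [ 0.05  0.2   0.25  1.84 -0.05  1.11  2.14] F [0.2 0.  0.1] M [ 0.01 -0.03  0.01] g 0.796
[[344.26306864 255.70012535]] seen 345.4545454545455 256.6666666666667
[[344.29467974 254.87531273]] seen 345.4545454545455 256.6666666666667
(317, 198) (317, 236) (317, 157)
shift cm [-0.5   0.1  13.19] turn [-0.002 -0.001  0.   ]
```

View pics/j.png

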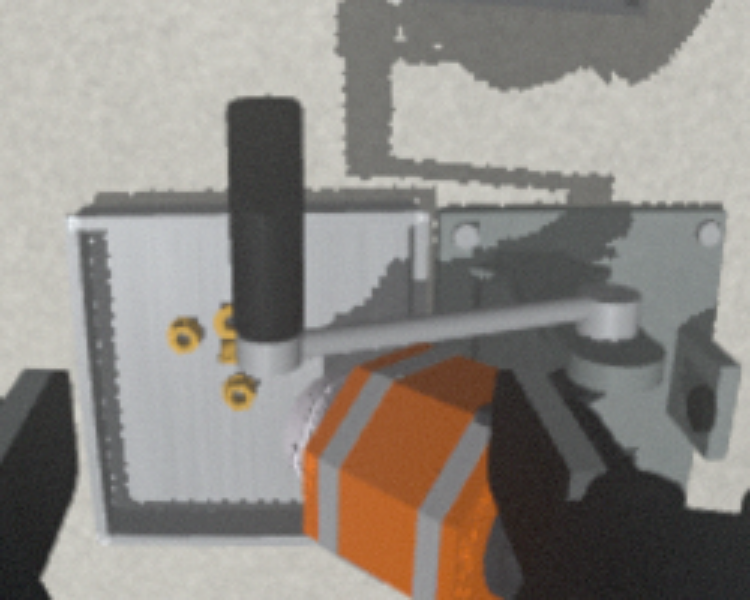

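```bash
python3 -m creep '[[[-0.4,0,5,0,0,0,0.8],[-0.4,0,10,0,0,0,0.7],[-0.4,0,13.2,0,0,0,0.6],[-0.4,0,13.2,0,0,0,0.2],[-0.4,0,13.2,0,0,0,0.1],[-0.4,0,13.2,0,0,0,0.1],[-0.4,0,13.2,0,0,0,0.1]]]' 60; python3 -c "
from h import *
st()"
```

```text
t: 17.85
eef_pos: [0.4981, -0.2075, 0.1528]
tool_rot: [0.001, 0.614, 0.789, -0.001]
contact_force: [-1.1, -5.1, -5.9]
gripper_width: 0.235
t 17.85 p [ 0.4981 -0.2075  0.1528] psi 1.818 z [ 0.    -0.003 -1.   ] q [ 0.09  0.35  0.23  1.97 -0.11  0.83  2.2 ] F [-1.1 -5.1 -5.9] M [-1.06  0.22  0.12] g 0.235
```

```bash
python3 -m creep '[[[0.6,0,-1.5,0,0,0,0.1],[1.4,0,-2.8,0,0,0,0.1],[2.4,0,-4.1,0,0,0,0.1],[3.5,0,-5.2,0,0,0,0.1],[4.8,0,-6.2,0,0,0,0.1],[6.1,0,-7.0,0,0,0,0.1],[7.6,0,-7.7,0,0,0,0.1],[9.1,0,-8.2,0,0,0,0.1],[10.6,0,-8.5,0,0,0,0.1],[12.2,0,-8.6,0,0,0,0.1]]]' 60; python3 -c "
from h import *
st()"
```

```text
t: 19.1
eef_pos: [0.4656, -0.0874, 0.2373]
tool_rot: [-0.001, 0.614, 0.789, -0.002]
contact_force: [-2.5, -4.5, -15.6]
gripper_width: 0.236
t 19.1 p [ 0.4656 -0.0874  0.2373] psi 1.819 z [-0.004 -0.001 -1.   ] q [-0.11  0.14  0.18  2.02 -0.03  0.99  1.9 ] F [ -2.5  -4.5 -15.6] M [-0.85  0.45  0.07] g 0.236
```

```bash
python3 -m creep '[[[1.6,0,0.1,0,0,0,0.1],[3.2,0,0.4,0,0,0,0.1],[4.7,0,0.9,0,0,0,0.1],[6.1,0,1.5,0,0,0,0.1],[7.5,0,2.4,0,0,0,0.1],[8.7,0,3.4,0,0,0,0.1],[9.8,0,4.5,0,0,0,0.1],[10.7,0,5.7,0,0,0,0.1],[11.5,0,7.0,0,0,0,0.1],[12.1,0,8.4,0,0,0,0.1]]]' 60; python3 -c "
from h import *
st()"
```

```text
t: 20.35
eef_pos: [0.4344, 0.0279, 0.1525]
tool_rot: [-0.002, 0.614, 0.789, -0.004]
contact_force: [-6.5, -10.5, -7.0]
gripper_width: 0.236
t 20.35 p [0.4344 0.0279 0.1525] psi 1.819 z [-0.008 -0.004 -1.   ] q [-0.27  0.19  0.07  2.18 -0.02  0.78  1.63] F [ -6.5 -10.5  -7. ] M [-2.25  1.29  0.06] g 0.236
```

```bash
python3 -m creep '[[[0,0,0,0,0,0,0.5],[0,0,0,0,0,0,0.8],[0,0,-0.5,0,0,0,1],[0,0,-4,0,0,0,1],[0,0,-9,0,0,0,1],[0,0,-12,0,0,0,1]]]' 40; python3 -c "
from h import *
st();go([.521,.3162,.12],1.97)
for n in ['side']:
    im,d=bot.read_camera(n); a=im[150:330,210:430]; cv2.imwrite('pics/k_sidez.png',cv2.resize(a,None,fx=3.3,fy=3.3,interpolation=cv2.INTER_CUBIC))
"
```

```text
t: 21.1
eef_pos: [0.4398, 0.0307, 0.2773]
tool_rot: [0.001, 0.614, 0.79, 0.002]
contact_force: [0.0, -0.4, -0.8]
gripper_width: 1.002
t 21.1 p [0.4398 0.0307 0.2773] psi 1.82 z [ 0.005  0.001 -1.   ] q [-0.28  0.03  0.07  2.03 -0.    1.07  1.61] F [ 0.  -0.4 -0.8] M [-0.02 -0.04 -0.02] g 1.002
shift cm [25.66 14.83 15.81] turn [ 0.005  0.    -0.15 ]
```

View pics/k_sidez.png

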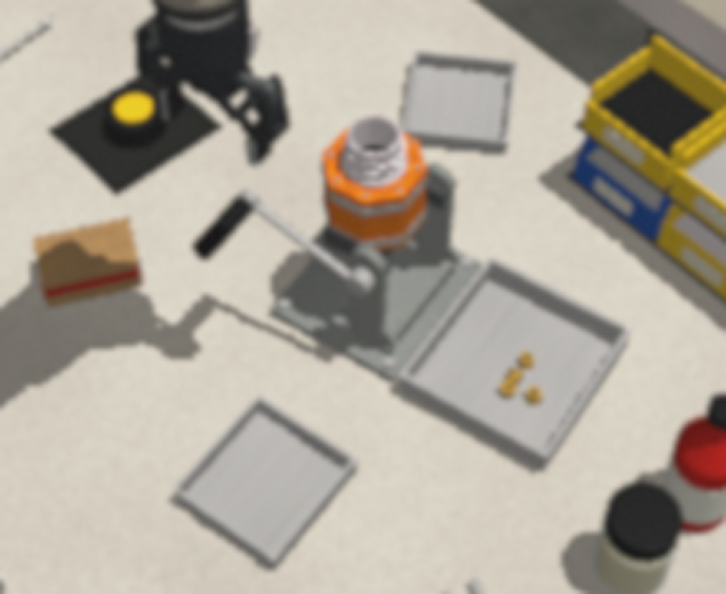

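Barrel is upright again (neck at ~(375,135), lever back at its start spot), four nuts in the tray at ~(510–533,360–396), cap on the mat at (134,108). Back to the cap.

```bash
python3 -m creep '[[[5,3,0,0,0,-0.15,1],[10.5,6,2,0,0,-0.15,1],[15.5,9,4.5,0,0,-0.15,1],[20.5,12,8,0,0,-0.15,1],[25.7,14.8,12,0,0,-0.15,1],[25.7,14.8,15.8,0,0,-0.15,1],[25.7,14.8,15.8,0,0,-0.15,1]]]' 40
python3 - <<'E'
from h import *
st();go([.521,.3162,-.001],1.97)
im,d=bot.read_camera('wrist'); cv2.imwrite('pics/l_wrist.png',im)
K,Rm,t=cal('wrist')
def fish(P):
    c=Rm@np.array(P)+t; th=np.arctan2(np.hypot(c[0],c[1]),c[2]); ph=np.arctan2(c[1],c[0]); return round(K[0,2]+K[0,0]*th*np.cos(ph)),round(K[1,2]+K[1,1]*th*np.sin(ph))
print(fish([.521,.3162,.036]))
m=(im[...,2]>130)&(im[...,1]>100)&(im[...,0]<80); m=m.astype(np.uint8); k,l,s,c=cv2.connectedComponentsWithStats(m); print([(c[i].round(),s[i,4]) for i in range(1,k) if s[i,4]>300])
E
```

```text
t: 22.02
eef_pos: [0.5162, 0.3162, 0.1127]
tool_rot: [-0.001, 0.552, 0.834, -0.003]
contact_force: [-0.4, -1.3, -0.5]
gripper_width: 1.001
t 22.02 p [0.5162 0.3162 0.1127] psi 1.972 z [-0.006 -0.003 -1.   ] q [-0.59  0.5  -0.08  1.82  0.05  0.83  1.28] F [-0.4 -1.3 -0.5] M [-0.01  0.02  0.04] g 1.001
shift cm [-0.18  0.51 11.37] turn [-0.006  0.001  0.002]
(322, 212)
[(array([546., 163.]), np.int32(2245)), (array([321., 219.]), np.int32(2348)), (array([629., 336.]), np.int32(784))]
```

View pics/l_wrist.png

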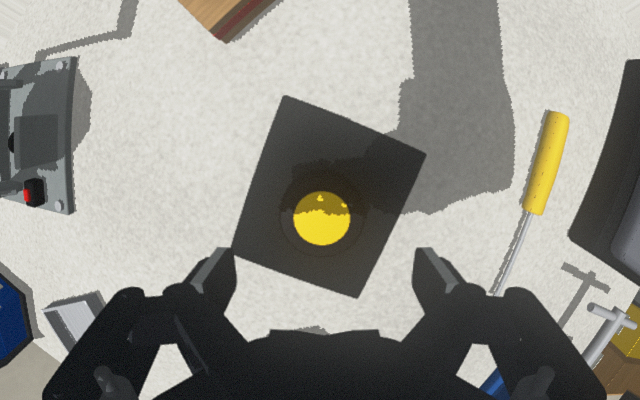

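Run:
```python
from h import *
st()
im,d=bot.read_camera('wrist'); st();go([.521,.3162,-.001],1.97)
K,Rm,t=cal('wrist')
def fish(P):
    c=Rm@np.array(P)+t; th=np.arctan2(np.hypot(c[0],c[1]),c[2]); ph=np.arctan2(c[1],c[0]); return round(K[0,2]+K[0,0]*th*np.cos(ph)),round(K[1,2]+K[1,1]*th*np.sin(ph))
print(fish([.521,.3162,.036]))
m=(im[...,2]>90)&(im[...,1]>70)&(im[...,0]<80); m=m.astype(np.uint8); k,l,s,c=cv2.connectedComponentsWithStats(m); print([(s[i,:2]+s[i,2:4]/2,s[i]) for i in range(1,k) if s[i,4]>300])
```

```text
t 22.07 p [0.518  0.3156 0.1152] psi 1.971 z [-0.002 -0.002 -1.   ] q [-0.59  0.5  -0.08  1.82  0.05  0.83  1.28] F [ 0.7 -0.7  1.4] M [-0.03 -0.06  0.  ] g 1.0
t 22.12 p [0.5192 0.3154 0.1169] psi 1.969 z [ 0.001 -0.    -1.   ] q [-0.59  0.5  -0.08  1.82  0.05  0.83  1.28] F [ 0.7 -0.3  0.5] M [-0.01 -0.05 -0.02] g 0.997
shift cm [1.000e-02 1.900e-01 1.179e+01] turn [ 0.001  0.    -0.001]
(323, 210)
[(array([243.5,  20.5]), array([212,   0,  63,  41, 792], dtype=int32)), (array([545., 161.]), array([ 522,  110,   46,  102, 2329], dtype=int32)), (array([323.5, 215.5]), array([ 295,  188,   57,   55, 2434], dtype=int32)), (array([616. , 347.5]), array([ 592,  301,   48,   93, 2337], dtype=int32))]
```

```bash
python3 -m creep '[[[0,0.1,5,0,0,0,1],[0,0.1,6,0,0,0,1],[0,0.1,6,0,0,0,1],[0,0.1,6,0,0,0,1]]]' 40
python3 - <<'E'
from h import *
st();go([.521,.3162,-.001],1.97)
im,d=bot.read_camera('wrist');cv2.imwrite('pics/m_wrist.png',im)
E
```

```text
t: 22.62
eef_pos: [0.5208, 0.3168, 0.058]
tool_rot: [0.001, 0.553, 0.833, 0.002]
contact_force: [-0.4, 0.2, -0.1]
gripper_width: 0.999
t 22.62 p [0.5208 0.3168 0.058 ] psi 1.969 z [ 0.003  0.002 -1.   ] q [-0.59  0.58 -0.07  1.85  0.06  0.72  1.27] F [-0.4  0.2 -0.1] M [ 0.02 -0.04 -0.03] g 0.999
shift cm [-0.07 -0.03  5.9 ] turn [ 0.003 -0.001 -0.001]
```

View pics/m_wrist.png

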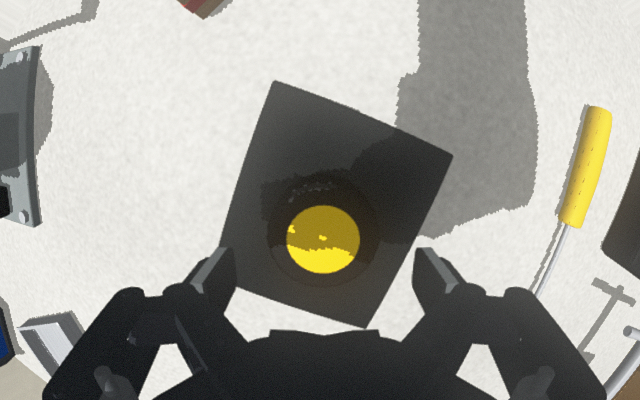

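```bash
python3 -m creep '[[[0,0,4,0,0,0,1],[0,0,5.7,0,0,0,1],[0,0,5.7,0,0,0,1],[0,0,5.7,0,0,0,0.7],[0,0,5.7,0,0,0,0.6],[0,0,5.7,0,0,0,0.6],[0,0,5.7,0,0,0,0.6]]]' 40
python3 - <<'E'
from h import *
st();go([.5758,-.0244,.30],1.97)
E
```

```text
t: 23.55
eef_pos: [0.5204, 0.3169, 0.0003]
tool_rot: [0.0, 0.553, 0.833, 0.001]
contact_force: [-0.8, -0.7, 6.4]
gripper_width: 0.76
t 23.55 p [5.204e-01 3.169e-01 3.000e-04] psi 1.97 z [ 0.002  0.001 -1.   ] q [-0.6   0.66 -0.07  1.86  0.07  0.62  1.26] F [-0.8 -0.7  6.4] M [-0.1   0.25 -0.06] g 0.76
shift cm [-33.58  -8.09 -30.  ] turn [ 0.002 -0.001 -0.   ]
```

```bash
python3 -m creep '[[[0,0,-6,0,0,0,0.6],[0,0,-12,0,0,0,0.6],[-2,-0.5,-18,0,0,0,0.6],[-7,-1.7,-22,0,0,0,0.6],[-12.5,-3,-25,0,0,0,0.6],[-18,-4.3,-28,0,0,0,0.6],[-24,-5.8,-28,0,0,0,0.6],[-30,-7.2,-28,0,0,0,0.6],[-33.6,-8.1,-28,0,0,0,0.6],[-33.6,-8.1,-28,0,0,0,0.6]]]' 40
python3 - <<'E'
from h import *
st()
im,d=bot.read_camera('wrist');cv2.imwrite('pics/n_wrist.png',im)
im,d=bot.read_camera('side');cv2.imwrite('pics/n_side.png',cv2.resize(im[130:260,240:400],None,fx=4,fy=4))
st();go([.5758,-.0244,.225],1.97)
E
```

```text
t: 24.8
eef_pos: [0.5754, -0.0298, 0.2792]
tool_rot: [0.001, 0.556, 0.831, -0.001]
contact_force: [-0.5, 0.9, -1.6]
gripper_width: 0.767
t 24.8 p [ 0.5754 -0.0298  0.2792] psi 1.963 z [ 0.001 -0.002 -1.   ] q [-0.12  0.27  0.07  1.75 -0.02  1.12  1.92] F [-0.5  0.9 -1.6] M [ 0.08 -0.01 -0.  ] g 0.767
t 24.9 p [ 0.5753 -0.0246  0.279 ] psi 1.969 z [ 0.     0.001 -1.   ] q [-0.12  0.27  0.07  1.75 -0.02  1.12  1.92] F [ 0.8  1.2 -1.5] M [ 0.07 -0.    0.01] g 0.762
shift cm [-0.    0.05  5.4 ] turn [ 0.    -0.    -0.001]
```

View pics/n_wrist.png

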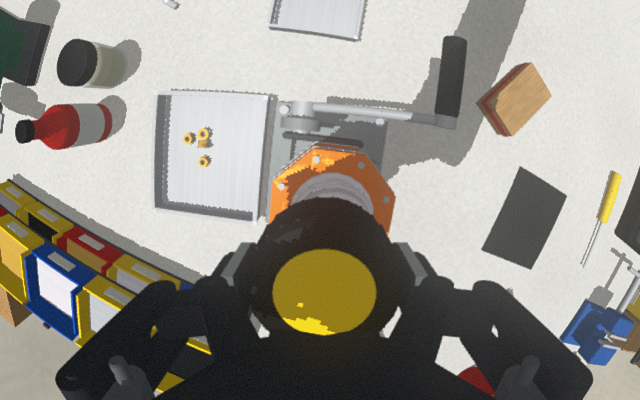

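View pics/n_side.png

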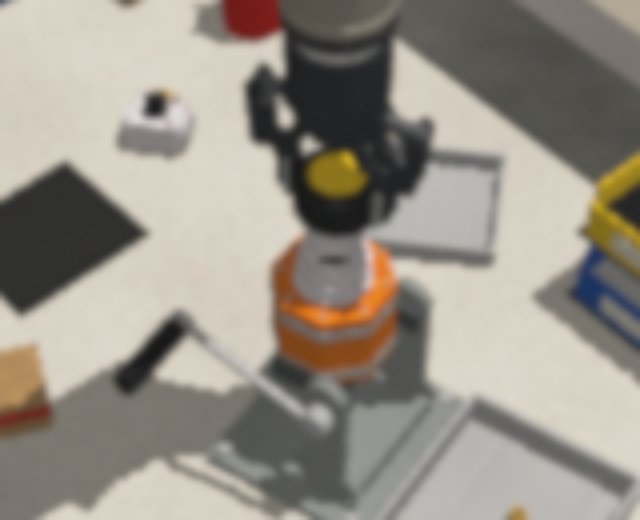

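```bash
python3 -m creep '[[[0,0,3,0,0,0,0.6],[0,0,4.5,0,0,0,0.6],[0,0,5.0,0,0,0,0.6],[0,0,5.4,0,0,0,0.6],[0,0,5.4,0,0,0,0.6],[0,0,5.4,0,0,0,0.6]]]' 40
python3 - <<'E'
from h import *
st();go([.5758,-.0244,.222],1.97)
E
```

```text
t: 25.65
eef_pos: [0.5754, -0.0245, 0.2249]
tool_rot: [-0.0, 0.553, 0.833, 0.0]
contact_force: [-2.4, 0.1, -3.1]
gripper_width: 0.766
t 25.65 p [ 0.5754 -0.0245  0.2249] psi 1.97 z [-0.  0. -1.] q [-0.12  0.32  0.06  1.81 -0.02  1.01  1.93] F [-2.4  0.1 -3.1] M [ 0.13  0.37 -0.03] g 0.766
shift cm [-0.    0.05  0.29] turn [-0. -0.  0.]
```

```bash
python3 -m creep '[[[0,0,0.2,0,0,0,0.6],[0,0,0.3,0,0,0,0.6],[0,0,0.3,0,0,0,0.6]]]' 40; python3 -c "
from h import *
st()"
```

```text
t: 26.02
eef_pos: [0.5752, -0.0247, 0.2217]
tool_rot: [-0.0, 0.553, 0.833, -0.0]
contact_force: [-4.7, 0.5, 1.1]
gripper_width: 0.763
t 26.02 p [ 0.5752 -0.0247  0.2217] psi 1.97 z [-0.001  0.    -1.   ] q [-0.12  0.32  0.06  1.81 -0.02  1.01  1.93] F [-4.7  0.5  1.1] M [0.15 0.84 0.01] g 0.763
```

```bash
python3 -m creep '[[[0,-0.08,0.10,0,0,0.15,0.6],[0,-0.08,0.16,0,0,0.3,0.6],[0,-0.08,0.22,0,0,0.48,0.6],[0,-0.08,0.28,0,0,0.66,0.6],[0,-0.08,0.34,0,0,0.84,0.6]]]' 40; python3 -c "
from h import *
st()"
```

```text
t: 26.65
eef_pos: [0.5748, -0.0246, 0.2187]
tool_rot: [-0.0, 0.846, 0.533, 0.0]
contact_force: [-4.2, 2.0, 2.8]
gripper_width: 0.762
t 26.65 p [ 0.5748 -0.0246  0.2187] psi 1.125 z [ 0.     0.001 -1.   ] q [-0.24  0.33  0.22  1.83 -0.08  1.    1.14] F [-4.2  2.   2.8] M [0.45 0.88 0.08] g 0.762
```

```bash
python3 -m creep '[[[-0.02,-0.05,0.06,0,0,0.18,0.6],[-0.02,-0.05,0.12,0,0,0.36,0.6],[-0.02,-0.05,0.18,0,0,0.54,0.6],[-0.02,-0.05,0.24,0,0,0.72,0.6],[-0.02,-0.05,0.30,0,0,0.9,0.6],[-0.02,-0.05,0.36,0,0,1.08,0.6],[-0.02,-0.05,0.42,0,0,1.26,0.6],[-0.02,-0.05,0.48,0,0,1.44,0.6]]]' 40; python3 -c "
from h import *
st()"
```

```text
t: 27.65
eef_pos: [0.5753, -0.0238, 0.2141]
tool_rot: [-0.001, 0.988, -0.157, 0.001]
contact_force: [-0.7, 2.5, 1.8]
gripper_width: 0.765
t 27.65 p [ 0.5753 -0.0238  0.2141] psi -0.314 z [ 0.002  0.001 -1.   ] q [-0.47  0.36  0.51  1.84 -0.21  0.99 -0.19] F [-0.7  2.5  1.8] M [0.71 0.19 0.07] g 0.765
```

```bash
python3 -m creep '[[[0,0,0.06,0,0,0.18,0.6],[0,0,0.12,0,0,0.36,0.6],[0,0,0.18,0,0,0.54,0.6],[0,0,0.24,0,0,0.72,0.6],[0,0,0.30,0,0,0.9,0.6],[0,0,0.36,0,0,1.08,0.6],[0,0,0.42,0,0,1.26,0.6],[0,0,0.48,0,0,1.44,0.6]]]' 40; python3 -c "
from h import *
st()"
```

```text
t: 28.65
eef_pos: [0.5758, -0.0247, 0.2094]
tool_rot: [0.001, -0.639, 0.769, -0.001]
contact_force: [0.5, 0.7, 1.9]
gripper_width: 0.764
t 28.65 p [ 0.5758 -0.0247  0.2094] psi -1.755 z [ 0.003 -0.    -1.   ] q [-0.7   0.44  0.85  1.86 -0.39  1.01 -1.45] F [0.5 0.7 1.9] M [ 0.01 -0.04  0.01] g 0.764
```

```bash
python3 -m creep '[[[0,0,0.04,0,0,0.1,0.6],[0,0,0.08,0,0,0.2,0.6],[0,0,0.11,0,0,0.3,0.6],[0,0,0.11,0,0,0.3,0.6]]]' 60; python3 -c "
from h import *
st()"; python3 -m creep '[[[0,0,0.0,0,0,0.1,0.6],[0,0,0.0,0,0,0.2,0.6],[0,0,0.0,0,0,0.2,0.6]]]' 60; python3 -c "
from h import *
st()"
```

```text
t: 29.15
eef_pos: [0.5767, -0.0258, 0.2095]
tool_rot: [0.002, -0.519, 0.855, -0.002]
contact_force: [0.1, -0.5, 8.2]
gripper_width: 0.761
t 29.15 p [ 0.5767 -0.0258  0.2095] psi -2.051 z [ 0.005 -0.001 -1.   ] q [-0.75  0.47  0.93  1.86 -0.44  1.02 -1.69] F [ 0.1 -0.5  8.2] M [-0.1   0.2  -0.05] g 0.761
t: 29.52
eef_pos: [0.5766, -0.0252, 0.2094]
tool_rot: [0.002, -0.431, 0.902, -0.001]
contact_force: [-0.0, 1.2, 8.3]
gripper_width: 0.756
t 29.52 p [ 0.5766 -0.0252  0.2094] psi -2.251 z [ 0.005 -0.001 -1.   ] q [-0.78  0.49  0.98  1.87 -0.47  1.03 -1.86] F [-0.   1.2  8.3] M [ 0.1   0.4  -0.37] g 0.756
```

```bash
python3 -c "
from h import *
st()"; python3 -m creep '[[[0,0,0.0,0,0,0.1,0.6],[0,0,0.0,0,0,0.1,0.6]]]' 60; python3 -c "
from h import *
st();
for n in ['side','wrist']:
    im,d=bot.read_camera(n); cv2.imwrite(f'pics/o_{n}.png',cv2.resize(im[130:260,240:400],None,fx=4,fy=4) if n=='side' else im)
st()"
```

```text
t 29.52 p [ 0.5766 -0.0252  0.2094] psi -2.251 z [ 0.005 -0.001 -1.   ] q [-0.78  0.49  0.98  1.87 -0.47  1.03 -1.86] F [-0.   1.2  8.3] M [ 0.1   0.4  -0.37] g 0.756
t: 29.78
eef_pos: [0.5767, -0.0252, 0.2094]
tool_rot: [0.002, -0.385, 0.923, -0.001]
contact_force: [-0.1, 2.2, 7.5]
gripper_width: 0.761
t 29.77 p [ 0.5767 -0.0252  0.2094] psi -2.351 z [ 0.005 -0.001 -1.   ] q [-0.8   0.5   1.    1.87 -0.49  1.04 -1.94] F [-0.1  2.2  7.5] M [ 0.21  0.23 -0.72] g 0.761
t 29.88 p [ 0.5766 -0.0252  0.2094] psi -2.351 z [ 0.005 -0.    -1.   ] q [-0.8   0.5   1.    1.87 -0.49  1.04 -1.94] F [0.1 1.5 7.8] M [ 0.16  0.17 -0.66] g 0.765
```

View pics/o_side.png

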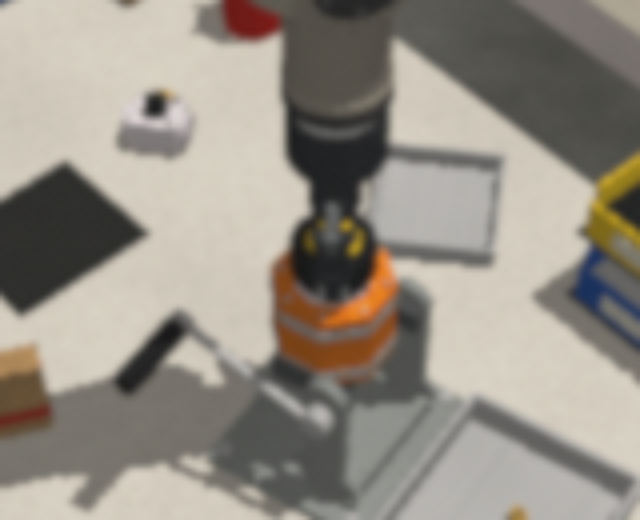

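View pics/o_wrist.png

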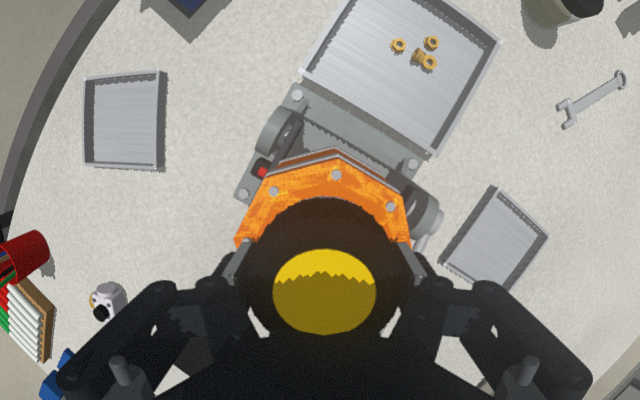

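```bash
python3 -m creep '[[[0,0,0,0,0,0,0.9],[0,0,0,0,0,0,1],[0,0,0,0,0,0,1],[0,0,-2,0,0,0,1],[0,0,-6,0,0,0,1],[0,0,-10,0,0,0,1],[0,0,-10,0,0,0,1]]]' 60
python3 - <<'E'
from h import *
st()
pts=[]
for n in ['side','top','wrist']:
    im,d=bot.read_camera(n); cv2.imwrite(f'pics/p_{n}.png',im)
a=cv2.imread('pics/p_side.png')[150:330,210:430]; cv2.imwrite('pics/p_sidez.png',cv2.resize(a,None,fx=3.3,fy=3.3,interpolation=cv2.INTER_CUBIC))
im=cv2.imread('pics/p_wrist.png').astype(int)
m=(im[...,2]>130)&(im[...,1]>100)&(im[...,0]<80); k,l,s,c=cv2.connectedComponentsWithStats(m.astype(np.uint8)); print([(c[i].round(1),s[i]) for i in range(1,k) if s[i,4]>300])
K,Rm,t=cal('wrist')
def fish(P):
    c=Rm@np.array(P)+t; th=np.arctan2(np.hypot(c[0],c[1]),c[2]); ph=np.arctan2(c[1],c[0]); return round(K[0,2]+K[0,0]*th*np.cos(ph)),round(K[1,2]+K[1,1]*th*np.sin(ph))
print(fish([.5758,-.0244,.245]))
im=cv2.imread('pics/p_side.png').astype(int)
m=(im[...,2]>130)&(im[...,1]>110)&(im[...,0]<110);k,l,s,c=cv2.connectedComponentsWithStats(m.astype(np.uint8)); print([(c[i].round(1),s[i]) for i in range(1,k) if s[i,4]>30 and abs(c[i][0]-323)<40])
E
```

```text
t: 30.75
eef_pos: [0.5761, -0.026, 0.3118]
tool_rot: [0.003, -0.385, 0.923, -0.001]
contact_force: [0.4, -1.0, -0.2]
gripper_width: 1.0
t 30.75 p [ 0.5761 -0.026   0.3118] psi -2.35 z [ 0.007  0.001 -1.   ] q [-0.88  0.4   1.11  1.75 -0.38  1.22 -2.03] F [ 0.4 -1.  -0.2] M [0.03 0.04 0.06] g 1.0
[(array([323.6, 172.7]), array([ 265,  141,  115,   96, 2724], dtype=int32)), (array([321.8, 215.3]), array([ 292,  187,   61,   57, 2705], dtype=int32))]
(323, 214)
[(array([323., 189.]), array([316, 184,  15,  11, 133], dtype=int32)), (array([329.1, 203.9]), array([312, 191,  28,  20, 137], dtype=int32))]
```

View pics/p_sidez.png

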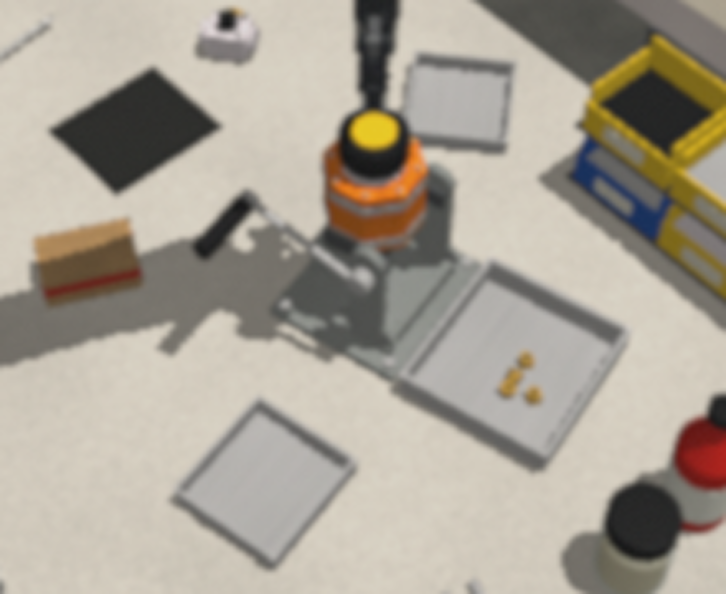

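View pics/p_wrist.png

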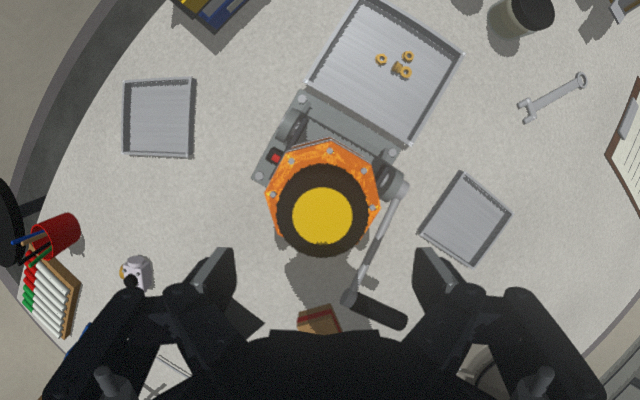

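```bash
python3 -m creep '[[[0,0,4,0,0,0,1],[0,0,8,0,0,0,1],[0,0,10,0,0,0,1],[0,0,10,0,0,0,1],[0,0,10,0,0,0,0.7],[0,0,10,0,0,0,0.6],[0,0,10,0,0,0,0.6],[0,0,10,0,0,0,0.6]]]' 60; python3 -c "
from h import *
st()"; python3 -m creep '[[[0,0,0,0,0,0.05,0.6],[0,0,0,0,0,0.05,0.6],[0,0,0,0,0,0.05,0.6]]]' 60; python3 -c "
from h import *
st()"
```

```text
t: 31.9
eef_pos: [0.576, -0.0245, 0.2099]
tool_rot: [0.002, -0.386, 0.923, -0.0]
contact_force: [-1.1, 2.3, 6.0]
gripper_width: 0.757
t 31.9 p [ 0.576  -0.0245  0.2099] psi -2.349 z [ 0.004  0.002 -1.   ] q [-0.8   0.5   1.    1.87 -0.49  1.04 -1.94] F [-1.1  2.3  6. ] M [ 0.7  -0.07  0.13] g 0.757
t: 32.28
eef_pos: [0.576, -0.0247, 0.2098]
tool_rot: [0.002, -0.363, 0.932, -0.0]
contact_force: [-0.1, 1.5, 4.7]
gripper_width: 0.758
t 32.27 p [ 0.576  -0.0247  0.2098] psi -2.4 z [ 0.004  0.001 -1.   ] q [-0.81  0.51  1.02  1.87 -0.5   1.04 -1.98] F [-0.1  1.5  4.7] M [ 0.44 -0.11 -0.02] g 0.758
```

```bash
python3 -m creep '[[[0,0,0,0,0,0.1,0.6],[0,0,0,0,0,0.1,0.6]]]' 60; python3 -c "
from h import *
st()"; python3 -m creep '[[[0,0,0,0,0,0.1,0.6],[0,0,0,0,0,0.1,0.6]]]' 60; python3 -c "
from h import *
st()"
```

```text
t: 32.52
eef_pos: [0.5759, -0.0249, 0.2097]
tool_rot: [0.002, -0.314, 0.949, -0.0]
contact_force: [-0.8, 1.9, 6.3]
gripper_width: 0.757
t 32.52 p [ 0.5759 -0.0249  0.2097] psi -2.502 z [ 0.004  0.001 -1.   ] q [-0.82  0.52  1.05  1.87 -0.52  1.05 -2.06] F [-0.8  1.9  6.3] M [ 0.44 -0.01 -0.86] g 0.757
t: 32.78
eef_pos: [0.5758, -0.0249, 0.2097]
tool_rot: [0.002, -0.267, 0.964, -0.0]
contact_force: [-0.5, 1.9, 6.0]
gripper_width: 0.756
t 32.77 p [ 0.5758 -0.0249  0.2097] psi -2.602 z [ 0.004  0.001 -1.   ] q [-0.83  0.54  1.07  1.87 -0.54  1.06 -2.14] F [-0.5  1.9  6. ] M [ 0.48 -0.   -0.88] g 0.756
```

```bash
python3 -m creep '[[[0,0,0,0,0,0,0.9],[0,0,0,0,0,0,1],[0,0,0,0,0,0,1],[0,0,-2,0,0,0,1],[0,0,-6,0,0,0,1],[0,0,-10,0,0,0,1],[0,0,-14,0,0,0,1],[0,0,-14,0,0,0,1],[0,0,-14,0,0,0,1]]]' 60
python3 - <<'E'
from h import *
st()
im,d=bot.read_camera('side'); cv2.imwrite('pics/q_side.png',im)
m=(im[...,2].astype(int)>130)&(im[...,1]>110)&(im[...,0]<110);k,l,s,c=cv2.connectedComponentsWithStats(m.astype(np.uint8)); print([(c[i].round(1),s[i]) for i in range(1,k) if s[i,4]>30 and abs(c[i][0]-323)<40])
cv2.imwrite('pics/q_sidez.png',cv2.resize(im[150:330,210:430],None,fx=3.3,fy=3.3,interpolation=cv2.INTER_CUBIC))
a=cv2.imread('pics/a_side.png')
for n in ['oil_bottle','spare_jar','carburettor','wrench','screwdriver','plug_box']: print(n,[np.round(x['xy']).tolist() for x in bot.find_in('side',n)[:1]])
im,d=bot.read_camera('wrist'); cv2.imwrite('pics/q_wrist.png',im)
st()
E
```

```text
t: 33.9
eef_pos: [0.574, -0.0251, 0.3479]
tool_rot: [0.0, -0.267, 0.964, 0.0]
contact_force: [-1.1, 0.0, -0.6]
gripper_width: 0.997
t 33.9 p [ 0.574  -0.0251  0.3479] psi -2.6 z [ 0.  0. -1.] q [-0.95  0.41  1.21  1.7  -0.4   1.31 -2.26] F [-1.1  0.  -0.6] M [-0.03  0.02 -0.01] g 0.997
[(array([323.1, 189.1]), array([316, 184,  15,  11, 135], dtype=int32)), (array([326.8, 204.1]), array([308, 191,  32,  20, 153], dtype=int32))]
oil_bottle [[423.0, 290.0]]
spare_jar [[400.0, 312.0]]
carburettor [[278.0, 161.0]]
wrench [[364.0, 357.0]]
screwdriver [[194.0, 173.0]]
plug_box [[240.0, 227.0]]
t 34.3 p [ 0.574  -0.0251  0.3472] psi -2.6 z [-0.001 -0.    -1.   ] q [-0.95  0.41  1.21  1.7  -0.4   1.31 -2.26] F [ 0.3 -0.1  0.2] M [-0.    0.06 -0.03] g 1.0
```

View pics/q_sidez.png

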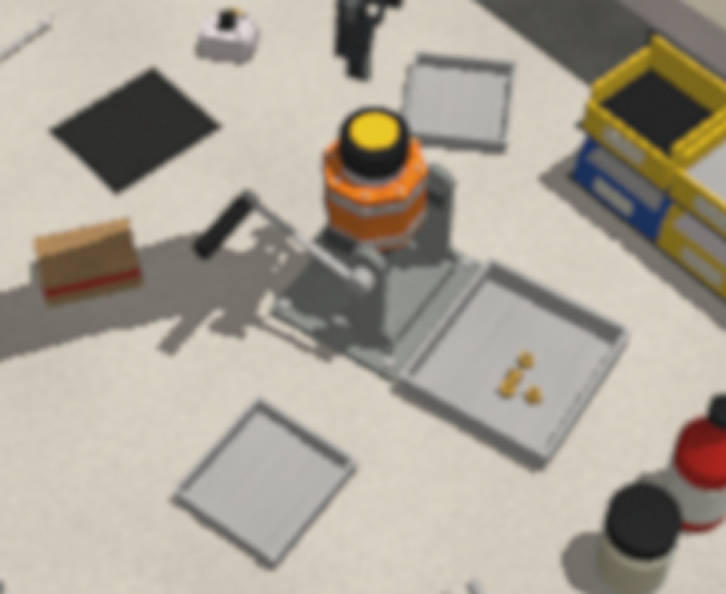

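View pics/q_wrist.png

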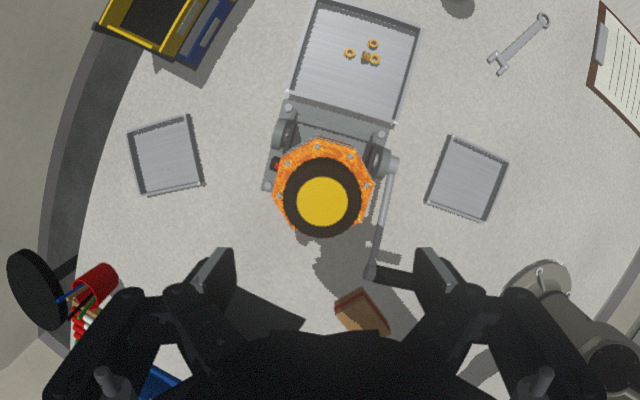

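The cap sits flat at its starting spot (disc at (374,132) in the side crop). The four nuts lie in the big tray, the lever is back upright, the bystanders have not moved, and the gripper is clear, so I am handing in.

```bash
python3 -c "
from station import bot
print(bot.hand_in())"
```

```text
the job is handed in; nothing more can be done
None
```

I handed the job in at about 34 s. The cap was taken off and set on the mat, and the barrel was tipped to its stop and left there by itself. All four nuts dropped into the large tray. I then swung the barrel back upright and screwed the cap home.

- **Cap position:** in the side view the cap's disc is at (323, 189), the same spot as at the start. Its height through the whole turn followed the thread.
- **Tightness:** I gripped the cap a second time and turned it further. The torque rose to 0.88 N m and stayed there, which is above hand-tight. I could not tell whether the pads slipped or the cap turned at that level. I did not measure the force the thread keeps on the cap after letting go. The torque reading was negative, opposite to the sign I expected when tightening, so I went by its size and how steeply it rose.
- **Nuts and tray:** all four nuts showed in the tray in both the side and wrist views, and the tray had not moved.
- **Bystanders:** all six were found within about 3 pixels of where they started.
- **Disagreement:** when I went back to pick up the cap from the mat, the wrist view put it 2 to 3 mm from where I had set it down. I used the recorded position, and the grasp came out the same as the first one.

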